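# Show the trimmed end of a parquetry billet to the inspection camera

## Robot

A 6-joint arm with a two-finger parallel gripper is mounted at the origin on the work surface. World frame = base frame: x ahead of the robot, y to its left, z up, the work surface at z = 0. Lengths are in mm, angles in rad, forces in N, time in s.
With the tool pointing down it reaches from about 200 to 875 mm from the base axis. Payload 3.4 kg.
Tool frame: the origin (TCP) lies at the very end of the fingers, on their centre line; the grasp point (between the pads) lies 19 mm behind it; z points along the fingers, y is the line along which they close (so a half turn about z gives the same grasp; the last joint's range is limited). The gripper opens to 94 mm and grips with 3 to 60 N. Pads are 16 mm wide; open, the fingers measure 119 mm over their backs; the gripper's body (75 mm by 177 mm) begins 78 mm behind the grasp point.
Start: joints at [1.008, 0.276, 1.505, -0, 1.361, -0.121], TCP at [245.874, 519.821, 183.693] pointing down, gripper open.
Joint ranges: [-2.89, 2.89], [-0.75, 2.08], [0.22, 2.7], [-1.18, 4.32], [0.11, 2.71], [-2.7, 2.7]. Speed limits (rad/s): [2.57, 2.57, 3.14, 3.14, 3.14, 3.14].

## Interface

Orientations are given as [roll, pitch, yaw] about the fixed x, y, z axes, in that order (R = Rz(yaw) Ry(pitch) Rx(roll)).
In Python, from station import env gives the robot as it stands.
- The arm moves only by the tool move_arm, never from a script. Its arguments are lists of equal length, an entry for each row: "offset": the shift along the tool's x, y, z in mm, a list of three; "turn": the turn, a rotation vector about the tool's x, y, z in units of 5 degrees (1.0 is 5 degrees), a list of three; "jaw": the opening, from -1 (shut) to 1 (fully open). A call has 1 to 8 rows; each row is the pose to reach, as a shift and turn from the pose commanded when the call began, along the tool's axes at that moment; what a row does not reach only later rows make up. A row lasts 1/10 s, in which the tool goes at most 50 mm and 8.59 degrees, less where a joint would pass 70% of its speed; a pose out of reach is approached as far as the arm can. A call with a gripper value outside its range is refused whole. The fingers move at their own pace and stop on an object; the grip force is fixed at half the most. Time passes only in rows, so rows that repeat a pose let the fingers close. It gives the time, the measured TCP pose, the force, the opening and the grip force at its end, in the units of the state.
- env.observe(): the state, without advancing time (a new reading comes with each control period).
- env.read_camera(name): name is "side" or "top" or "wrist"; returns a dict with "img" (420x560x3 uint8, red, green, blue), "range_z" (420x560 float32, mm along the optical axis (not along the pixel's ray), 0 where there is no reading), "fx", "fy", "cx", "cy" (pixels), "rvec" (rotation vector, rad) and "tvec" (3), from world to camera coordinates, as OpenCV has them; the wrist camera has in their place "hand_eye" (4x4, takes a point from camera to tool coordinates, whose origin is the TCP and whose axes are the flange's). Camera axes: x right, y down, z forward; pixel columns grow to the right and rows downward; lengths in mm; the calibration is good to about 2 mm. A picture is of the moment at which its call begins: read the wrist's pose just before it.
- env.sign_off(): hands the job in; it is judged then, once.
Trained networks look in a picture, given as the dict that the camera call returned (one of the last four; its "shot" number tells which), for a name from the list of things; names that differ only in an ending like _2 or _b are one class to them, and where a whole thing is asked for, a point or a joint stands for the part that bears it (a point fixed in the world has none). Each returns a list of dicts, best first, with "confidence" (0 to 1); they miss things now and then, are a little off and sometimes report something else, mostly with a low value. They report only what shows in the picture. A call takes as long as a camera call. They do not tell look-alikes from the thing itself.
- env.regions_of(thing, picture): "pixels" (420x560 bool, what is visible of it) and "at" ([row, column] in pixels, amid what is visible of it).
- env.tip_of(thing, picture): "at" ([row, column] in pixels: a listed point, or the origin of a listed thing).
The state is a dict: "time_s": time; "joint_pos": joint angles; "qd": joint speeds; "effort": joint torques, N m; "position": TCP position; "tool_rot": TCP orientation; "ft_force": force on the tool from outside, world axes, zero at the start; "wrist_torque": the same for the moment, N m; "grip_width": opening from 0.0 (shut) to 1.0 (fully open); "gripper_force": force on a finger pad.
Only numpy, scipy, OpenCV 4.12 (cv2) and the standard library are available. Lean on these libraries where they do the work, as an engineer would, in place of code of your own. Each camera call takes 0.05 s, during which the arm holds its last target. There are 200 camera calls.

## Task

A patterned wooden billet, its end just trimmed, is held on the sawing board by a toggle clamp: throw the clamp's handle right back so that the clamp stands fully open, and leave it open. Take the billet out and hold it up in the air in front of the inspection camera, lying level and right side up as it lay on the board, with the trimmed end (the one at the saw kerf, next to the clamp) facing the lens squarely, centred on the lens and about 8 cm from it. Finish while holding it still there; do not touch the camera, and leave everything else on the bench where it is.

Things in the scene. Friction and masses are not known exactly. Their poses are not given: they have to be found in the camera images.
- jig: sawing board screwed to the bench, plywood 18 mm thick, x -60 to 120, y -150 to 150 mm in its frame; origin at bench level under the middle of the billet, which lies along y. Yaw within 17 degrees. Behind the billet a low fence (x 21.5 to 39.5, top at z 30) with a 2.5 mm saw kerf at y 96; end stop (top z 40) at the billet's -y end. No part taller than the fence is beside the billet's middle
- clamp_arm (a joint): angle of the toggle clamp's steel holding arm (62 mm long): 0 closed, level over the billet, to 1.8 fully open, just past upright. Pivot at x 52, y 65, z 74 mm in the jig frame; clamp body x 42 to 120, y 43 to 87, up to z 92. Pushing the handle back towards the jig's +x turns the arm up, as in any vertical-handle toggle clamp; a few N at the grip suffice. Past upright it stays open by itself
- clamp_grip (a point): top end of the clamp handle's black rubber grip (18 mm in x, 16 in y, 74 long, below this point). Closed, the handle stands nearly upright, leaning 12 degrees to the jig's -x: this point at x 19, y 65, z 194 mm in the jig frame, 112 mm from its pivot at x 42, z 84. Fully open, it lies back 13 degrees above level: this point at x 173, z 107, the pivot shifted to x 64, z 81
- billet: the patterned wooden billet in the sawing board, a bar of light and dark sticks, 40 (x) x 190 (y) x 34 mm (z), 0.12 to 0.24 kg; origin at the centre of its underside, long axis y parallel to the jig's y, trimmed end at +y; its top is 52 mm above the bench
- trimmed_end (a point): centre of the billet's trimmed end face (40 x 34 mm), at y +95, z +17 mm in the billet's frame, axes as the billet's
- lens (a point): centre of the front of the inspection camera's lens, 165 to 235 mm above the bench. Its x axis is level and points back into the camera: the camera looks along -x; z is up. Around the lens a flat white ring light, 34 mm radius. Camera body (44 mm square) behind it; column 20 mm thick, 352 mm tall, 115 mm behind the lens
- camera: the camera's stand: origin on the bench straight below the lens front, axes as the lens's; its 140 mm square, 14 mm thick base plate spans x 25 to 165, y -70 to 70 mm; does not move
- long_billet: another patterned bar, not yet trimmed, lying on the bench between the sawing board and the camera: 40 x 250 x 34 mm, origin at the centre of its underside, long axis y; to be left alone
- offcut: short piece sawn off the billet, 40 x 28 x 34 mm, left lying on the sawing board about 15 mm beyond the trimmed end; origin at the centre of its underside; to be left alone
- mallet: wooden mallet lying on the bench, handle along its x, 306 mm long, head 62 x 115 x 60 mm; origin on the bench, 125 mm from the head's middle; to be left alone
- try_square: carpenter's try square lying flat, dark stock 90 x 22 x 14 mm at its origin, steel blade 135 mm long; to be left alone
- glue_bottle: standing plastic glue bottle, 58 mm across, 165 mm tall, origin at the centre of its foot; to be left alone
- wax_jar: squat amber glass jar with a metal lid, 68 mm across, 55 mm tall, origin at the centre of its foot; to be left alone
Things that resemble listed ones, but are neither listed nor needed, are in the scene too. Leave any purple or yellow look-alike of the billet alone.

How it is judged (in metres and radians):
On the way, in this order (a step that is already met when the one before it is completed fails the run):
1. the toggle clamp is thrown open while the billet still lies on the board (value of joint clamp_arm above 1.4 rad and height (world z) of billet below 0.03 m), for 0.2 s.
2. the billet is lifted clear of the sawing board in the fingers (height (world z) of billet above 0.07 m and contact force between the fingers and billet above 1 N and contact force between billet and jig below 0.1 N), for 0.1 s.
At the end, for the whole second after the job is handed in: The clamp stands open (arm past 80 degrees); the fingers alone hold the billet still in the air, level, right side up and square to the lens within 8 degrees, the middle of its trimmed end within 15 mm of the lens axis sideways and in height, 55 to 105 mm before the lens (value of joint clamp_arm above 1.4 rad and x of trimmed_end in the frame of lens between -0.105 and -0.055 m and y of trimmed_end in the frame of lens between -0.015 and 0.015 m and z of trimmed_end in the frame of lens between -0.015 and 0.015 m and x of billet in the frame of lens below -0.14 m and angle between the y axis of billet and the x axis of lens, either way round below 0.14 rad and angle between billet's own z axis and vertical below 0.14 rad and height (world z) of billet above 0.11 m and contact force between the fingers and billet above 2 N and contact force between billet and jig below 0.1 N and contact force between billet and camera below 0.1 N and contact force between billet and long_billet below 0.1 N and linear speed of billet below 0.02 m/s and angular speed of billet below 0.1 rad/s); the arm keeps its last pose, push and grip.
It fails at once if the camera or its stand is touched (contact force between camera and anything else above 1.5 N).
It fails at once if something that was to be left alone is moved by more than 3 cm (distance of any of long_billet, offcut, mallet, try_square, glue_bottle, wax_jar from where it was at the start of the episode above 0.03 m).
It also fails if it takes over 48 s, if anything falls off the work surface, if the arm or the gripper's body presses on something with over 40 N, if the wrist force passes 120 N, or if a joint passes its speed limit or range.

## Working session

There is one attempt and no reset: what is moved stays moved. The work goes in short steps, Python scripts to look and compute and a tool call to move; the robot and the scene stay as the last step left them, time stands still between calls to the robot, and variables do not carry over. Pictures are saved under pics/ and viewed, at most 10 in all, crops included, and the job is handed in when it is done.

Besides the shell and the picture viewer there is one more tool, called after "Request:" by a JSON object that holds its "api" and its "payload". move_arm: Moves the arm, as the interface text tells. Its arguments: {"type":"object","properties":{"offset":{"type":"array"},"turn":{"type":"array"},"jaw":{"type":"array"}},"required":["offset","turn","jaw"]}

```bash
mkdir -p pics; cat > h.py <<'E'
import numpy as np, cv2
from scipy.spatial.transform import Rotation as R
from station import env
def ext(p):
    return cv2.Rodrigues(np.array(p["rvec"],float))[0], np.array(p["tvec"],float).ravel()
def cloud(p):
    z=p["range_z"]; v,u=np.mgrid[:z.shape[0],:z.shape[1]]
    c=np.stack([(u-p["cx"])/p["fx"]*z,(v-p["cy"])/p["fy"]*z,z],-1)
    M,t=ext(p); w=(c-t)@M; w[z<=0]=np.nan
    return w
def ray(p,at,h):
    M,t=ext(p); d=M.T@np.array([(at[1]-p["cx"])/p["fx"],(at[0]-p["cy"])/p["fy"],1]); o=-M.T@t
    return o+d*(h-o[2])/d[2]
def proj(p,w):
    M,t=ext(p); c=M@np.array(w,float)+t
    return np.array([c[0]/c[2]*p["fx"]+p["cx"],c[1]/c[2]*p["fy"]+p["cy"]])
E
cat > a.py <<'E'
from h import *
s=env.observe(); print({k:np.round(v,3) for k,v in s.items()})
for n in("top","side"):
    p=env.read_camera(n); cv2.imwrite(f"pics/{n}.png",p["img"][...,::-1]); w=cloud(p)
    np.savez(f"{n}.npz",**{k:p[k] for k in p if k!="shot"})
    for th in("billet","jig","clamp_grip","clamp_arm","long_billet","camera","offcut","lens"):
        for r in env.regions_of(th,p)[:3]:
            q=w[r["pixels"]]; q=q[~np.isnan(q[:,0])]
            if len(q)<5: continue
            print(n,th,round(r["confidence"],2),np.round(r["at"]),len(q),np.round(np.median(q,0)),np.round(np.percentile(q,[2,98],axis=0)).tolist())
    for th in("trimmed_end","clamp_grip","lens","billet","jig","camera"):
        for r in env.tip_of(th,p)[:2]:
            a=np.array(r["at"]); i=np.clip(a.round().astype(int),0,[419,559]); print(n,"tip",th,round(r["confidence"],2),np.round(a,1),np.round(w[i[0],i[1]]))
E
python3 a.py
```

```text
{'time_s': np.float64(0.0), 'joint_pos': array([ 1.008,  0.277,  1.506,  0.   ,  1.361, -0.121]), 'qd': array([ 0.001,  0.001, -0.001, -0.   ,  0.   , -0.   ]), 'effort': array([ 0.0000e+00, -4.0458e+01, -2.3723e+01,  7.0000e-02,  3.4000e-02,
       -0.0000e+00]), 'position': array([245.527, 519.278, 182.819]), 'tool_rot': array([-3.14, -0.  ,  2.7 ]), 'ft_force': array([-0.577, -0.4  ,  0.409]), 'wrist_torque': array([-0.009, -0.06 ,  0.034]), 'gripper_force': np.float64(0.0), 'grip_width': np.float64(1.002)}
top billet 0.89 [295. 342.] 717 [ 247. -248.   35.] [[157.0, -273.0, 6.0], [339.0, -224.0, 43.0]]
top billet 0.88 [231. 346.] 633 [ 471. -251.   53.] [[441.0, -338.0, 30.0], [503.0, -158.0, 63.0]]
top billet 0.86 [284. 411.] 804 [ 273. -478.   34.] [[198.0, -543.0, 0.0], [350.0, -415.0, 43.0]]
top jig 0.79 [214. 348.] 3443 [ 517. -260.   21.] [[407.0, -400.0, 11.0], [599.0, -114.0, 86.0]]
top clamp_grip 0.55 [211. 335.] 25 [ 508. -187.  194.] [[499.0, -194.0, 157.0], [519.0, -183.0, 202.0]]
top clamp_arm 0.41 [217. 330.] 95 [ 505. -189.   92.] [[480.0, -202.0, 34.0], [538.0, -1
[... 2228 characters left out ...]
0, 69.0]]
side offcut 0.31 [314. 269.] 849 [ 469. -273.   52.] [[441.0, -342.0, 37.0], [496.0, -189.0, 56.0]]
side lens 0.91 [135. 339.] 828 [762. 209. 230.] [[698.0, 173.0, -0.0], [855.0, 496.0, 251.0]]
side tip trimmed_end 0.94 [315.3 217.1] [ 337. -251.   34.]
side tip trimmed_end 0.59 [277. 269.] [ 486. -184.   85.]
side tip clamp_grip 0.46 [256.  272.4] [ 494. -188.  184.]
side tip lens 0.73 [141.  322.5] [702. 207. 219.]
side tip lens 0.69 [281.1 268.1] [ 482. -189.   74.]
side tip billet 0.72 [411.  194.9] [ 276. -489.   30.]
side tip billet 0.56 [322.3 184.7] [ 251. -258.   30.]
side tip camera 0.69 [194.9 317.6] [700. 185.  -1.]
side tip camera 0.17 [278.6 269.8] [ 487. -193.   88.]
```

View pics/top.png

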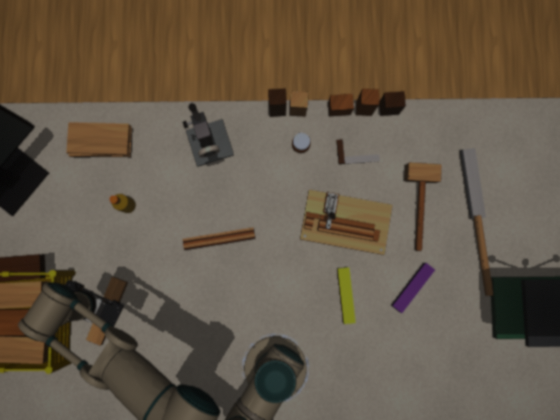

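View pics/side.png

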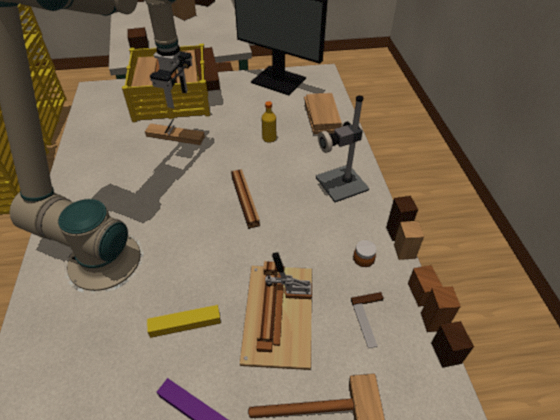

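The top view shows the jig around (347,222) with the clamp at (331,208), the long billet at (219,238) and the inspection camera at (207,140). The yellow and purple bars are look-alikes. Next I'll fit the poses from depth.

```bash
cat > b.py <<'E'
from h import *
def rect(q): 
    (c,s,a)=cv2.minAreaRect(q[:,:2].astype(np.float32)); return np.round(c,1),np.round(s,1),round(a,2)
for n in("top","side"):
    p=dict(np.load(n+".npz")); w=cloud(p).reshape(-1,3); w=w[~np.isnan(w[:,0])]
    b=lambda x0,x1,y0,y1,z0,z1: w[(w[:,0]>x0)&(w[:,0]<x1)&(w[:,1]>y0)&(w[:,1]<y1)&(w[:,2]>z0)&(w[:,2]<z1)]
    print(n,"board",rect(b(370,640,-440,-80,13,24)))
    q=b(430,520,-345,-165,46,58); print(" billet top",rect(q),q.mean(0),len(q))
    c=q[:,:2].mean(0); U=np.linalg.svd(q[:,:2]-c)[2][0]; print("  pca yaw",np.degrees(np.arctan2(-U[0],U[1])))
    q=b(470,560,-230,-150,150,230); print(" grip",len(q),q.mean(0) if len(q) else 0,q[q[:,2]>185].mean(0) if len(q) else 0)
    print(" base",rect(b(670,900,100,340,9,19)))
    q=b(670,780,140,270,150,270); print(" head",len(q), np.percentile(q,[1,50,99],axis=0).round().tolist(),rect(q))
    q=b(800,900,150,320,260,360); print(" column",len(q),np.median(q,0),np.percentile(q,[2,98],axis=0).round().tolist())
    print(" tall stuff",[ (z,len(b(150,900,-600,600,z,z+50))) for z in (100,150,200,250,300)])
E
python3 b.py
```

```text
top board (array([ 508.2, -255.2]), array([316. , 253.3]), 82.07)
 billet top (array([ 472.2, -252.5]), array([185.4,  40.6]), 78.85) [ 470.3839317  -258.76135066   52.7670089 ] 476
  pca yaw 168.86040644846003
 grip 37 [ 505.89384981 -188.84843731  187.17688916] [ 503.32944585 -189.59687981  194.26943239]
 base (array([784. , 222.9]), array([233.3, 225.3]), 89.86)
 head 453 [[696.0, 170.0, 192.0], [731.0, 208.0, 240.0], [779.0, 239.0, 257.0]] (array([743.2, 209.1]), array([87.8, 66.9]), 14.71)
 column 114 [806.73634047 230.13627395 336.54652147] [[801.0, 221.0, 263.0], [822.0, 242.0, 359.0]]
 tall stuff [(100, 528), (150, 109), (200, 624), (250, 84), (300, 656)]
side board (array([ 502.4, -253.1]), array([303.6, 180. ]), 78.9)
 billet top (array([ 471.2, -256.5]), array([174.4,  40.5]), 78.68) [ 469.52336565 -264.34292401   51.73800604] 853
  pca yaw 169.27723580875843
 grip 108 [ 507.04052351 -192.85730714  177.13224523] [ 503.94788878 -190.37587562  191.04135766]
 base (array([793.9, 228.2]), array([143.8, 144.9]), 16.96)
 head 505 [[695.0, 171.0, 190.0], [729.0, 200.0, 232.0], [779.0, 239.0, 253.0]] (array([740.9, 205.5]), array([86.5, 67.1]), 7.85)
 column 199 [809.74935501 228.58655838 315.49532952] [[802.0, 223.0, 263.0], [822.0, 242.0, 353.0]]
 tall stuff [(100, 833), (150, 239), (200, 865), (250, 244), (300, 784)]
```

```bash
cat >> h.py <<'E'
JY=np.radians(-11.1); JO=np.array([473.,-247.5,0])
def J(x,y,z): return JO+R.from_euler('z',JY).apply([x,y,z])
def down(deg): return R.from_euler('xyz',[np.pi,0,np.radians(deg)])
def rows(targets,Rt):
    s=env.observe(); Rn=R.from_euler('xyz',s["tool_rot"]); 
    print("t",s["time_s"],"pos",s["position"].round(1),"rot",np.degrees(s["tool_rot"]).round(2),"F",s["ft_force"].round(1),"grip",round(float(s["grip_width"]),3),round(float(s["gripper_force"]),1))
    print("turn",(np.degrees((Rn.inv()*Rt).as_rotvec())/5).round(2).tolist())
    print([Rn.inv().apply(np.array(t)-s["position"]).round(0).tolist() for t in targets])
E
python3 -c "
from h import *
rows([J(-35,65,230),J(-35,65,165)],down(78.9))"
```

```text
t 1.5 pos [245.9 519.8 183.7] rot [179.99   0.   154.69] F [ 0.2  0.7 -0.2] grip 1.001 0.0
turn [0.0, -0.0, 15.16]
[[-483.0, -542.0, -46.0], [-483.0, -542.0, 19.0]]
```

Request:
{"api": "move_arm", "payload": {"offset": [[-50, -56, -46], [-483, -542, -46], [-483, -542, -46], [-483, -542, -46], [-483, -542, -46], [-483, -542, -46], [-483, -542, -46], [-483, -542, -46]], "turn": [[0, 0, 1], [0, 0, 15.16], [0, 0, 15.16], [0, 0, 15.16], [0, 0, 15.16], [0, 0, 15.16], [0, 0, 15.16], [0, 0, 15.16]], "jaw": [1, 1, 1, 1, 1, 1, 1, 1]}}

```text
time_s: 2.3
position: [356.8, 141.5, 220.4]
tool_rot: [3.14, -0.0, 1.557]
ft_force: [0.8, -0.0, -0.1]
grip_width: 1.002
gripper_force: 0.0
```

```bash
python3 -c "
from h import *
rows([J(-35,65,260)],down(78.9))"
```

```text
t 2.3 pos [356.8 141.5 220.4] rot [ 1.7992e+02 -2.0000e-02  8.9210e+01] F [ 0.8 -0.  -0.1] grip 1.002 0.0
turn [0.02, -0.01, 2.06]
[[-317.0, 99.0, -40.0]]
```

Request:
{"api": "move_arm", "payload": {"offset": [[-317, 99, -40], [-317, 99, -40], [-317, 99, -40], [-317, 99, -40], [-317, 99, -40], [-317, 99, -40], [-317, 99, -40], [-317, 99, -40]], "turn": [[0, 0, 2.06], [0, 0, 2.06], [0, 0, 2.06], [0, 0, 2.06], [0, 0, 2.06], [0, 0, 2.06], [0, 0, 2.06], [0, 0, 2.06]], "jaw": [-1, -1, -1, -1, -1, -1, -1, -1]}}

```text
time_s: 3.1
position: [454.5, -179.0, 259.9]
tool_rot: [3.14, 0.002, 1.378]
ft_force: [-0.3, 1.5, -0.6]
grip_width: 0.362
gripper_force: 0.0
```

```bash
cat > c.py <<'E'
from h import *
import sys
s=env.observe(); p=env.read_camera("wrist"); cv2.imwrite(f"pics/{sys.argv[1]}.png",p["img"][...,::-1])
H=np.array(p["hand_eye"]); z=p["range_z"]; v,u=np.mgrid[:420,:560]
c=np.stack([(u-p["cx"])/p["fx"]*z,(v-p["cy"])/p["fy"]*z,z],-1)@H[:3,:3].T+H[:3,3]
w=R.from_euler('xyz',s["tool_rot"]).apply(c.reshape(-1,3))+s["position"]
w=w[z.ravel()>0]; np.save(sys.argv[1],w)
jw=(w-JO)@R.from_euler('z',JY).as_matrix()
q=jw[(abs(jw[:,1]-65)<25)&(jw[:,2]>150)&(jw[:,2]<215)&(jw[:,0]>-10)]
print("grip (jig)",len(q),[np.percentile(q,k,axis=0).round(1).tolist() for k in(2,50,98)] if len(q) else 0)
q=jw[(abs(jw[:,0])<35)&(abs(jw[:,1])<110)&(jw[:,2]>46)&(jw[:,2]<58)]
if len(q): print("billet top(jig)",len(q),cv2.minAreaRect(q[:,:2].astype(np.float32)),np.median(q[:,2]),[np.percentile(q,k,axis=0).round(1).tolist() for k in(1,99)])
rows([J(-35,65,165)],down(78.9))
E
python3 c.py w1
```

```text
grip (jig) 646 [[7.9, 56.0, 152.2], [17.4, 66.9, 191.6], [29.6, 70.6, 194.8]]
billet top(jig) 4315 ((-2.2788429260253906, -3.4162673950195312), (191.0814971923828, 40.01774978637695), 89.76004028320312) 52.20392194619841 [[-22.1, -96.7, 50.3], [16.9, 90.5, 54.2]]
t 3.15 pos [ 453.4 -176.3  259.6] rot [-1.7997e+02 -2.0000e-02  7.9040e+01] F [0.4 0.6 0.2] grip 0.314 0.0
turn [-0.01, -0.0, 0.03]
[[-1.0, -2.0, 95.0]]
```

View pics/w1.png

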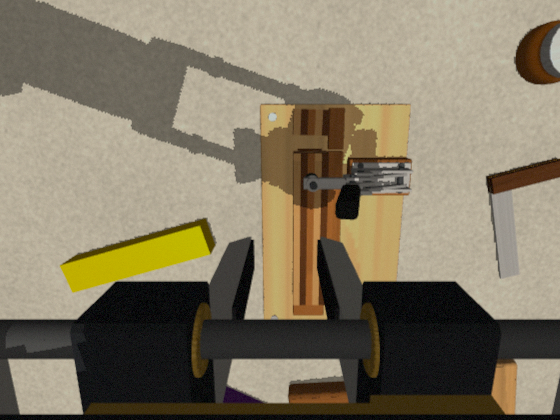

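```bash
sed -i 's/JO=np.array.*/JO=np.array([471.,-249.,0])/' h.py; python3 - <<'E'
from h import *
T=[J(-35,65,165)]
for th in (-12,0,12,24,36,48,60,70,77,80):
    a=np.radians(th); f=min((th+12)/89,1); P=np.array([42+22*f,84-3*f])
    c=P+85*np.array([np.sin(a),np.cos(a)])+9*np.array([-np.cos(a),np.sin(a)])-[12.5,0]
    print(th,c.round(0)); T.append(J(c[0],65,c[1]))
rows(T,down(78.9))
E
```

```text
-12 [  3. 165.]
0 [ 23. 169.]
12 [ 44. 168.]
24 [ 65. 164.]
36 [ 84. 156.]
48 [101. 146.]
60 [116. 132.]
70 [127. 119.]
77 [132. 109.]
80 [134. 105.]
t 3.15 pos [ 453.4 -176.3  259.6] rot [-1.7997e+02 -2.0000e-02  7.9040e+01] F [0.4 0.6 0.2] grip 0.314 0.0
turn [-0.01, -0.0, 0.03]
[[-3.0, -4.0, 95.0], [-3.0, 34.0, 94.0], [-3.0, 55.0, 91.0], [-3.0, 76.0, 91.0], [-3.0, 96.0, 95.0], [-3.0, 115.0, 103.0], [-3.0, 133.0, 114.0], [-3.0, 148.0, 128.0], [-3.0, 158.0, 141.0], [-3.0, 164.0, 151.0], [-3.0, 165.0, 155.0]]
```

Request:
{"api": "move_arm", "payload": {"offset": [[-1, 0, 45], [-1, 0, 90], [-1, 0, 95], [-1, 0, 95], [-1, 0, 95], [-1, 0, 95]], "turn": [[0, 0, 0], [0, 0, 0], [0, 0, 0], [0, 0, 0], [0, 0, 0], [0, 0, 0]], "jaw": [-1, -1, -1, -1, -1, -1]}}

```text
time_s: 3.75
position: [454.5, -176.0, 167.4]
tool_rot: [3.137, 0.001, 1.383]
ft_force: [-0.1, -0.0, 0.4]
grip_width: 0.008
gripper_force: 0.0
```

Request:
{"api": "move_arm", "payload": {"offset": [[-2, 20, 0], [-2, 32, -1], [-2, 45, -3], [-2, 55, -4], [-2, 66, -4], [-2, 76, -4], [-2, 86, -2], [-2, 96, 0]], "turn": [[0, 0, 0], [0, 0, 0], [0, 0, 0], [0, 0, 0], [0, 0, 0], [0, 0, 0], [0, 0, 0], [0, 0, 0]], "jaw": [-1, -1, -1, -1, -1, -1, -1, -1]}}

```text
time_s: 4.55
position: [548.7, -196.1, 167.0]
tool_rot: [3.138, 0.001, 1.383]
ft_force: [0.3, -0.0, 2.0]
grip_width: 0.003
gripper_force: 0.9
```

```bash
python3 - <<'E'
from h import *
rows([J(x,65,z) for x,z in [(84,156),(93,151),(101,146),(109,139),(116,132),(122,126),(127,119),(132,109),(135,104)]],down(78.9))
p=env.read_camera("side"); cv2.imwrite("pics/s2.png",cv2.resize(p["img"][200:400,200:350,::-1],None,fx=3,fy=3))
E
```

```text
t 4.55 pos [ 548.7 -196.1  167. ] rot [1.7978e+02 6.0000e-02 7.9230e+01] F [ 0.3 -0.   2. ] grip 0.003 0.9
turn [0.04, 0.01, 0.07]
[[-2.0, 18.0, 11.0], [-2.0, 27.0, 16.0], [-2.0, 35.0, 21.0], [-2.0, 43.0, 28.0], [-2.0, 50.0, 35.0], [-2.0, 56.0, 41.0], [-2.0, 61.0, 48.0], [-2.0, 66.0, 58.0], [-2.0, 69.0, 63.0]]
```

View pics/s2.png

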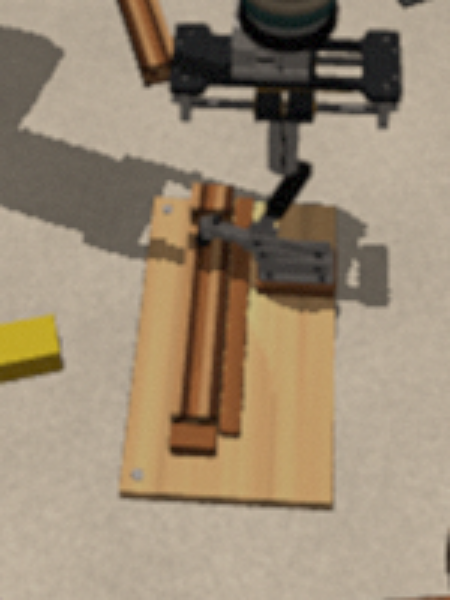

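The handle (crop ~(290,190)) is tilting back with the fingers behind it. I'll continue along the arc.

Request:
{"api": "move_arm", "payload": {"offset": [[-2, 10, 5], [-2, 18, 10], [-2, 27, 16], [-2, 35, 21], [-2, 43, 28], [-2, 50, 35], [-2, 56, 41], [-2, 61, 48]], "turn": [[0, 0, 0], [0, 0, 0], [0, 0, 0], [0, 0, 0], [0, 0, 0], [0, 0, 0], [0, 0, 0], [0, 0, 0]], "jaw": [-1, -1, -1, -1, -1, -1, -1, -1]}}

```text
time_s: 5.4
position: [606.9, -208.8, 116.3]
tool_rot: [3.142, -0.0, 1.383]
ft_force: [-1.0, -0.4, 0.6]
grip_width: 0.005
gripper_force: 0.2
```

Request:
{"api": "move_arm", "payload": {"offset": [[0, 3, 5], [0, 5, 10], [0, 7, 13], [0, 8, 16], [0, 8, 16]], "turn": [[0, 0, 0], [0, 0, 0], [0, 0, 0], [0, 0, 0], [0, 0, 0]], "jaw": [-1, -1, -1, -1, -1]}}

```text
time_s: 5.9
position: [613.9, -210.1, 100.6]
tool_rot: [-3.141, -0.0, 1.383]
ft_force: [-0.7, -0.8, -0.5]
grip_width: 0.004
gripper_force: 0.0
```

```bash
python3 - <<'E'
from h import *
rows([J(100,65,190),J(0,0,190),J(0,0,90),J(0,0,26)],down(78.9))
p=env.read_camera("side"); cv2.imwrite("pics/s3.png",cv2.resize(p["img"][200:400,200:350,::-1],None,fx=3,fy=3))
E
```

```text
t 5.9 pos [ 613.9 -210.1  100.6] rot [-1.7996e+02 -1.0000e-02  7.9230e+01] F [-0.7 -0.8 -0.5] grip 0.004 0.0
turn [-0.01, -0.0, 0.07]
[[-0.0, -33.0, -89.0], [-65.0, -133.0, -89.0], [-65.0, -133.0, 11.0], [-65.0, -133.0, 75.0]]
```

View pics/s3.png

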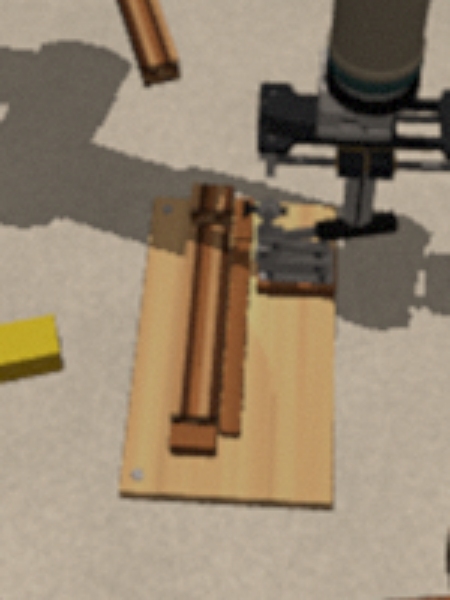

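Request:
{"api": "move_arm", "payload": {"offset": [[0, -5, -45], [0, -15, -90], [-30, -60, -100], [-65, -105, -100], [-65, -133, -100], [-65, -133, -100], [-65, -133, -100], [-65, -133, -100]], "turn": [[0, 0, 0], [0, 0, 0], [0, 0, 0.1], [0, 0, 0.1], [0, 0, 0.1], [0, 0, 0.1], [0, 0, 0.1], [0, 0, 0.1]], "jaw": [-1, -1, 1, 1, 1, 1, 1, 1]}}

```text
time_s: 6.75
position: [472.5, -249.5, 201.3]
tool_rot: [3.14, 0.0, 1.374]
ft_force: [-0.4, -1.0, -0.4]
grip_width: 0.481
gripper_force: 0.0
```

```bash
cat >> c.py <<'E'
q=jw[(abs(jw[:,1]-65)<15)&(jw[:,0]>25)&(jw[:,0]<185)&(jw[:,2]>75)&(jw[:,2]<170)]
for a in range(25,185,10):
    k=q[(q[:,0]>=a)&(q[:,0]<a+10)]
    if len(k)>3: print(a,len(k),np.percentile(k[:,2],95).round())
rows([J(0,0,90),J(0,0,33)],down(78.9))
E
python3 c.py w2
```

```text
grip (jig) 0 0
billet top(jig) 7584 ((-0.6833572387695312, -1.4204559326171875), (40.06264877319336, 189.44886779785156), 0.032503195106983185) 52.10706787394701 [[-20.3, -93.6, 50.3], [19.0, 92.2, 53.9]]
t 6.8 pos [ 472.7 -249.3  201.1] rot [179.93  -0.    78.77] F [ 0.   0.7 -0.7] grip 0.521 0.0
turn [0.01, -0.0, -0.03]
[[65.0, -37.0, 36.0]]
35 193 137.0
45 331 137.0
55 411 135.0
65 250 135.0
75 72 129.0
85 28 96.0
95 195 100.0
105 256 102.0
115 267 104.0
125 273 107.0
135 278 109.0
145 289 111.0
155 299 114.0
165 129 114.0
t 6.8 pos [ 472.7 -249.3  201.1] rot [179.93  -0.    78.77] F [ 0.   0.7 -0.7] grip 0.521 0.0
turn [0.01, -0.0, -0.03]
[[0.0, -2.0, 111.0], [0.0, -2.0, 168.0]]
```

View pics/w2.png

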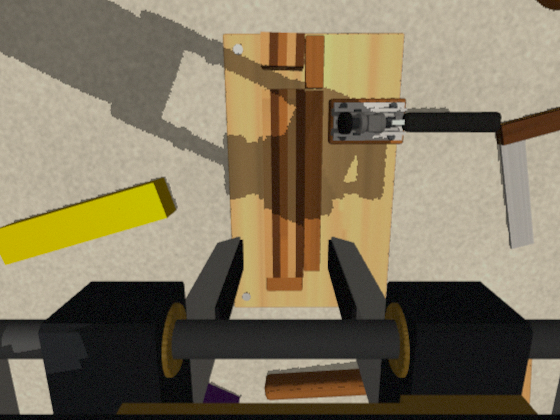

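The clamp is fully open: the arm is upright at (345,122) and the handle lies back to (500,122). The billet is centred below, so I'll descend to grasp it.

Request:
{"api": "move_arm", "payload": {"offset": [[-1, -2, 40], [-1, -2, 80], [-1, -2, 115], [-1, -2, 145], [-1, -2, 160], [-1, -2, 168], [-1, -2, 168], [-1, -2, 168]], "turn": [[0, 0, 0], [0, 0, 0], [0, 0, 0], [0, 0, 0], [0, 0, 0], [0, 0, 0], [0, 0, 0], [0, 0, 0]], "jaw": [1, 1, 1, 1, 1, 1, 1, 1]}}

```text
time_s: 7.6
position: [470.4, -250.2, 33.4]
tool_rot: [3.14, 0.0, 1.375]
ft_force: [0.4, 0.2, 0.7]
grip_width: 1.002
gripper_force: 0.0
```

Request:
{"api": "move_arm", "payload": {"offset": [[0, 0, 0], [0, 0, 0], [0, 0, 0], [0, 0, 0], [0, 0, 0], [0, 0, 0], [0, 0, 0], [0, 0, 0]], "turn": [[0, 0, 0], [0, 0, 0], [0, 0, 0], [0, 0, 0], [0, 0, 0], [0, 0, 0], [0, 0, 0], [0, 0, 0]], "jaw": [-1, -1, -1, -1, -1, -1, -1, -1]}}

```text
time_s: 8.4
position: [469.2, -249.8, 32.9]
tool_rot: [-3.142, -0.0, 1.374]
ft_force: [-0.4, 0.6, 0.6]
grip_width: 0.354
gripper_force: 0.0
```

Request:
{"api": "move_arm", "payload": {"offset": [[0, 0, 0], [0, 0, 0], [0, 0, 0], [0, 0, 0]], "turn": [[0, 0, 0], [0, 0, 0], [0, 0, 0], [0, 0, 0]], "jaw": [-1, -1, -1, -1]}}

```text
time_s: 8.8
position: [469.2, -249.8, 32.9]
tool_rot: [3.142, -0.0, 1.374]
ft_force: [0.5, 0.2, -0.9]
grip_width: 0.026
gripper_force: 0.0
```

```bash
python3 - <<'E'
from h import *
rows([J(0,0,33)],down(78.9))
a=env.read_camera("side")["img"][220:400,200:360]; p=env.read_camera("wrist")
b=p["img"]
im=np.zeros((600,800,3),np.uint8); im[:450,:400]=cv2.resize(a,(400,450)); im[:300,400:]=cv2.resize(b,(400,300))
cv2.imwrite("pics/m.png",im[...,::-1])
E
```

```text
t 8.8 pos [ 469.2 -249.8   32.9] rot [180.    -0.    78.73] F [ 0.5  0.2 -0.9] grip 0.026 0.0
turn [0.0, -0.0, -0.03]
[[1.0, 2.0, -0.0]]
```

View pics/m.png

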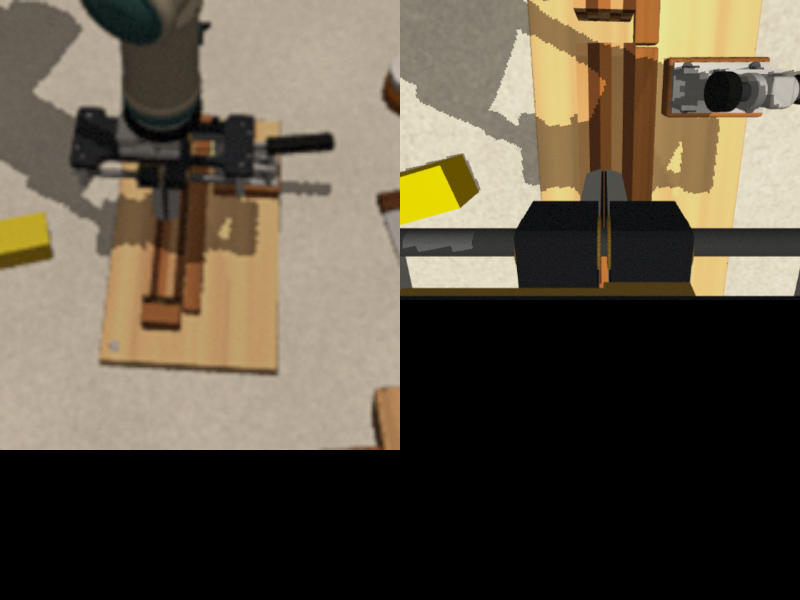

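```bash
python3 - <<'E'
from h import *
M=R.from_euler('z',JY).as_matrix()
p=env.read_camera("side"); w=cloud(p).reshape(-1,3); jw=(w-JO)@M
s=env.observe(); print(s["position"],proj(p,s["position"]),proj(p,s["position"]+[0,0,40]))
for z0 in range(30,130,10):
    q=jw[(abs(jw[:,0])<25)&(abs(jw[:,1])<25)&(jw[:,2]>=z0)&(jw[:,2]<z0+10)]
    if len(q): print(z0,len(q),q.min(0).round(),q.max(0).round(),np.median(q,0).round())
q=jw[(abs(jw[:,0])<35)&(abs(jw[:,1])<110)&(jw[:,2]>46)&(jw[:,2]<58)]
print(cv2.minAreaRect(q[:,:2].astype(np.float32)),np.median(q[:,2]))
E
```

```text
[ 469.25074664 -249.83616716   32.94632687] [266.22473697 308.77037233] [265.9110123  301.04429145]
30 7 [22. -2. 30.] [25. 19. 39.] [24.  8. 32.]
40 30 [-19. -24.  42.] [22. 17. 50.] [13. -5. 49.]
50 127 [-18. -25.  50.] [21. 25. 60.] [  5. -11.  52.]
60 19 [-11. -11.  60.] [12. -6. 69.] [ 2. -9. 65.]
70 19 [-11. -12.  71.] [13. -7. 80.] [ 2. -9. 75.]
80 19 [-11. -11.  81.] [12. -6. 90.] [ 2. -9. 84.]
90 22 [-11. -12.  90.] [ 13.  -4. 100.] [-0. -9. 94.]
100 21 [-10. -12. 100.] [ 13.  -5. 110.] [ -0.  -9. 105.]
110 16 [-13. -11. 111.] [ 11.  -7. 119.] [ -2. -10. 114.]
120 2 [ -2.  -9. 121.] [ -2.  -9. 125.] [ -2.  -9. 123.]
((1.5641536712646484, -2.9878692626953125), (40.17960739135742, 185.8610382080078), 0.11856337636709213) 51.62689578858224
```

Request:
{"api": "move_arm", "payload": {"offset": [[0, 0, -20], [0, 0, -50], [0, 0, -80], [0, 0, -100], [0, 0, -100], [0, 0, -100]], "turn": [[0, 0, 0], [0, 0, 0], [0, 0, 0], [0, 0, 0], [0, 0, 0], [0, 0, 0]], "jaw": [-1, -1, -1, -1, -1, -1]}}

```text
time_s: 9.55
position: [469.0, -249.7, 132.6]
tool_rot: [3.142, -0.0, 1.374]
ft_force: [-0.0, -0.2, -0.2]
grip_width: 0.004
gripper_force: 0.0
```

```bash
cat > d.py <<'E'
from h import *
M=R.from_euler('z',JY).as_matrix()
p=env.read_camera("side"); w=cloud(p).reshape(-1,3); jw=(w-JO)@M
s=env.observe(); t=(s["position"]-JO)@M; print("tcp jig",t, s["grip_width"],s["ft_force"])
for z0 in range(int(t[2])-20,int(t[2])+50,6):
    q=jw[(abs(jw[:,0]-t[0])<70)&(abs(jw[:,1]-t[1])<35)&(jw[:,2]>=z0)&(jw[:,2]<z0+6)]
    if len(q): print(z0,len(q),q.min(0).round(),q.max(0).round(),np.median(q,0).round())
q=jw[(abs(jw[:,0])<35)&(abs(jw[:,1])<110)&(jw[:,2]>46)&(jw[:,2]<58)]
print(cv2.minAreaRect(q[:,:2].astype(np.float32)),np.median(q[:,2]))
E
python3 d.py; python3 c.py w3
```

```text
tcp jig [ -2.41051729  -0.80021406 131.84578453] 0.006005243864669241 [-0.18372644  0.24806699  0.10630115]
153 5 [ -6.  -9. 156.] [  6.  -8. 159.] [ -2.  -9. 158.]
159 12 [ -9. -10. 159.] [ 11.  -7. 164.] [ -0.  -9. 163.]
165 13 [-11. -11. 165.] [ 11.  -6. 171.] [ -1.  -9. 169.]
171 15 [-11. -10. 172.] [ 11.  -7. 177.] [  4.  -9. 175.]
177 9 [ -8. -10. 177.] [ 11.  -8. 183.] [ -1.  -8. 180.]
((1.8226680755615234, 0.3912353515625), (190.86378479003906, 40.17106628417969), 89.83269500732422) 51.77919629079318
grip (jig) 0 0
billet top(jig) 8111 ((-0.7444629669189453, -0.6960983276367188), (40.07438659667969, 188.6740264892578), 0.03619857877492905) 52.06437711708913 [[-20.4, -29.9, 50.5], [18.9, 92.8, 53.6]]
t 9.65 pos [ 468.3 -249.2  131.5] rot [-1.7985e+02 -7.0000e-02  7.8730e+01] F [-0.2  0.4  0.5] grip 0.005 0.0
turn [-0.03, -0.01, -0.03]
[[66.0, -33.0, -33.0]]
35 402 137.0
45 681 137.0
55 711 135.0
65 402 135.0
75 104 129.0
85 17 97.0
95 373 100.0
105 458 103.0
115 459 105.0
125 475 107.0
135 488 109.0
145 490 111.0
155 316 113.0
t 9.65 pos [ 468.3 -249.2  131.5] rot [-1.7985e+02 -7.0000e-02  7.8730e+01] F [-0.2  0.4  0.5] grip 0.005 0.0
turn [-0.03, -0.01, -0.03]
[[1.0, 3.0, 41.0], [1.0, 3.0, 98.0]]
```

View pics/w3.png

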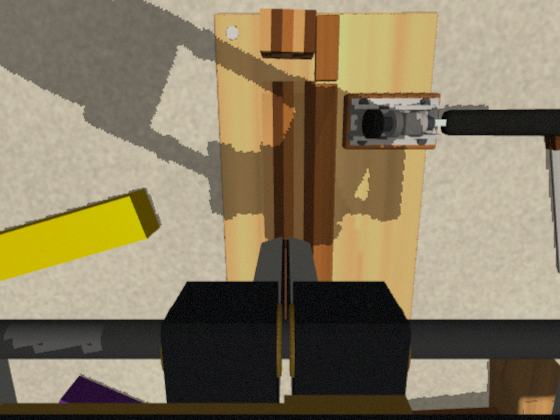

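The reported TCP agrees with the wrist camera, which puts the billet top at 52. The real fingertips, though, end about 22 mm short of it, so they closed above the billet, which hasn't moved. I'll descend 20 mm lower this time, keeping the real tips above the fence (z 30).

Request:
{"api": "move_arm", "payload": {"offset": [[1, 2, 0], [1, 2, 0], [1, 2, 0], [1, 2, 0], [1, 2, 0], [1, 2, 0], [1, 2, 0], [1, 2, 0]], "turn": [[0, 0, 0], [0, 0, 0], [0, 0, 0], [0, 0, 0], [0, 0, 0], [0, 0, 0], [0, 0, 0], [0, 0, 0]], "jaw": [1, 1, 1, 1, 1, 1, 1, 1]}}

```text
time_s: 10.45
position: [471.4, -249.3, 133.0]
tool_rot: [3.141, 0.0, 1.374]
ft_force: [-0.3, 0.0, -0.8]
grip_width: 0.647
gripper_force: 0.0
```

Request:
{"api": "move_arm", "payload": {"offset": [[0, 0, 35], [0, 0, 65], [0, 0, 85], [0, 0, 100], [0, 0, 110], [0, 0, 116], [0, 0, 119], [0, 0, 119]], "turn": [[0, 0, 0], [0, 0, 0], [0, 0, 0], [0, 0, 0], [0, 0, 0], [0, 0, 0], [0, 0, 0], [0, 0, 0]], "jaw": [1, 1, 1, 1, 1, 1, 1, 1]}}

```text
time_s: 11.25
position: [471.6, -249.4, 14.1]
tool_rot: [3.141, 0.0, 1.374]
ft_force: [0.4, 0.1, 0.4]
grip_width: 1.002
gripper_force: 0.0
```

Request:
{"api": "move_arm", "payload": {"offset": [[0, 0, 0], [0, 0, 0], [0, 0, 0], [0, 0, 0], [0, 0, 0], [0, 0, 0], [0, 0, 0], [0, 0, 0]], "turn": [[0, 0, 0], [0, 0, 0], [0, 0, 0], [0, 0, 0], [0, 0, 0], [0, 0, 0], [0, 0, 0], [0, 0, 0]], "jaw": [-1, -1, -1, -1, -1, -1, -1, -1]}}

```text
time_s: 12.05
position: [471.3, -249.2, 13.9]
tool_rot: [-3.141, -0.0, 1.374]
ft_force: [0.1, 1.0, 1.3]
grip_width: 0.419
gripper_force: 30.0
```

Request:
{"api": "move_arm", "payload": {"offset": [[0, 0, 0], [0, 0, 0], [0, 0, 0]], "turn": [[0, 0, 0], [0, 0, 0], [0, 0, 0]], "jaw": [-1, -1, -1]}}

```text
time_s: 12.35
position: [471.2, -249.2, 13.9]
tool_rot: [-3.141, -0.0, 1.374]
ft_force: [-0.0, -0.2, 0.4]
grip_width: 0.422
gripper_force: 30.0
```

Request:
{"api": "move_arm", "payload": {"offset": [[0, 0, -5], [0, 0, -15], [0, 0, -35], [0, 0, -60], [0, 0, -90], [0, 0, -110], [0, 0, -120], [0, 0, -120]], "turn": [[0, 0, 0], [0, 0, 0], [0, 0, 0], [0, 0, 0], [0, 0, 0], [0, 0, 0], [0, 0, 0], [0, 0, 0]], "jaw": [-1, -1, -1, -1, -1, -1, -1, -1]}}

```text
time_s: 13.15
position: [472.3, -249.8, 135.5]
tool_rot: [3.138, 0.001, 1.374]
ft_force: [0.4, -0.3, -2.4]
grip_width: 0.427
gripper_force: 30.0
```

```bash
cat > e.py <<'E'
from h import *
# refine lens: side+top clouds from start
for n in("top","side"):
    p=dict(np.load(n+".npz")); w=cloud(p).reshape(-1,3); w=w[~np.isnan(w[:,0])]
    q=w[(w[:,0]>670)&(w[:,0]<730)&(w[:,1]>150)&(w[:,1]<260)&(w[:,2]>175)&(w[:,2]<270)]
    print(n,len(q),np.percentile(q,[0,50,100],axis=0).round().tolist())
    best=None
    rng=np.random.default_rng(0)
    for _ in range(500):
        a=rng.choice(len(q),2,0); d=q[a[1],:2]-q[a[0],:2]
        if np.hypot(*d)<20: continue
        nn=np.array([d[1],-d[0]])/np.hypot(*d); k=abs((q[:,:2]-q[a[0],:2])@nn)<2
        if best is None or k.sum()>best.sum(): best=k
    f=q[best]; c=f.mean(0); d=np.linalg.svd(f[:,:2]-c[:2])[2][0]
    print(" ring pts",len(f),"yaw",np.degrees(np.arctan2(-d[0],d[1])),c, "z",f[:,2].min(),f[:,2].max(),"lat",np.percentile((f[:,:2]-c[:2])@d,[0,100]))
    b=w[(w[:,0]>680)&(w[:,0]<900)&(w[:,1]>130)&(w[:,1]<320)&(w[:,2]>10)&(w[:,2]<18)]
    for _ in range(2):
        r=cv2.minAreaRect(b[:,:2].astype(np.float32)); m=np.median(b[:,:2],0); b=b[np.hypot(*(b[:,:2]-m).T)<103]
    print(" base",r)
rows([J(0,0,200)],down(78.9))
E
python3 e.py; python3 d.py|tail -1
```

```text
top 218 [[693.0, 167.0, 180.0], [708.0, 201.0, 239.0], [729.0, 234.0, 258.0]]
 ring pts 97 yaw 17.205819066088182 [703.94513923 197.67445272 227.02599478] z 186.46916908623743 256.9609892799075 lat [-31.81958767  33.94197229]
 base ((783.5518798828125, 207.48983764648438), (167.98455810546875, 176.44459533691406), 19.017314910888672)
side 254 [[694.0, 169.0, 185.0], [708.0, 193.0, 228.0], [730.0, 233.0, 256.0]]
 ring pts 144 yaw -162.59136207938985 [704.44371723 199.75846752 222.445347  ] z 185.99721837984671 254.43066749264548 lat [-34.56279674  33.03786601]
 base ((793.1116943359375, 227.32388305664062), (141.74215698242188, 144.96551513671875), 17.550689697265625)
t 13.15 pos [ 472.3 -249.8  135.5] rot [1.7982e+02 7.0000e-02 7.8730e+01] F [ 0.4 -0.3 -2.4] grip 0.427 30.0
turn [0.04, 0.01, -0.03]
[[0.0, -1.0, -64.0]]
((0.0, 0.0), (0.0, 0.0), 0.0) nan
  return _methods._mean(a, axis=axis, dtype=dtype,
  ret = ret.dtype.type(ret / rcount)
```

```bash
cat >> h.py <<'E'
L=np.array([703.5,199.5,221.]); LY=17.4
def P(d,z=200): a=np.radians(LY); return np.array([L[0]-d*np.cos(a),L[1]-d*np.sin(a),z])
E
python3 -c "
from h import *
rows([P(235),P(175)],down(17.2))"
```

```text
t 13.2 pos [ 471.4 -249.2  134.2] rot [1.7996e+02 1.0000e-02 7.8730e+01] F [ 0.1  0.4 -1.6] grip 0.421 30.0
turn [0.01, -0.0, 12.31]
[[373.0, -66.0, -66.0], [401.0, -14.0, -66.0]]
```

Request:
{"api": "move_arm", "payload": {"offset": [[0, 0, -30], [0, 0, -60], [20, -4, -66], [55, -10, -66], [95, -17, -66], [135, -24, -66], [175, -31, -66], [215, -38, -66]], "turn": [[0, 0, 0], [0, 0, 0], [0, 0, 0.7], [0, 0, 1.8], [0, 0, 3.1], [0, 0, 4.4], [0, 0, 5.7], [0, 0, 7]], "jaw": [-1, -1, -1, -1, -1, -1, -1, -1]}}

```text
time_s: 14.0
position: [474.9, -29.2, 198.3]
tool_rot: [-3.139, 0.002, 0.758]
ft_force: [0.8, 0.7, -2.6]
grip_width: 0.42
gripper_force: 30.0
```

```bash
python3 -c "
from h import *
rows([P(235),P(175)],down(17.2))"
```

```text
t 14.0 pos [474.9 -29.2 198.3] rot [-1.7985e+02  9.0000e-02  4.3430e+01] F [ 0.8  0.7 -2.6] grip 0.42 30.0
turn [-0.03, 0.03, 5.25]
[[112.0, -112.0, -2.0], [166.0, -86.0, -2.0]]
```

Request:
{"api": "move_arm", "payload": {"offset": [[28, -28, -1], [56, -56, -2], [84, -84, -2], [106, -106, -2], [112, -112, -2], [112, -112, -2], [112, -112, -2], [112, -112, -2]], "turn": [[0, 0, 1.3], [0, 0, 2.6], [0, 0, 3.9], [0, 0, 5], [0, 0, 5.25], [0, 0, 5.25], [0, 0, 5.25], [0, 0, 5.25]], "jaw": [-1, -1, -1, -1, -1, -1, -1, -1]}}

```text
time_s: 14.8
position: [479.3, 126.5, 201.3]
tool_rot: [3.142, 0.001, 0.304]
ft_force: [-1.2, 0.3, -2.4]
grip_width: 0.425
gripper_force: 30.0
```

```bash
cat > f.py <<'E'
from h import *
import sys
A=R.from_euler('z',np.radians(LY)).as_matrix()
for n in("side","top"):
    p=env.read_camera(n); w=cloud(p); lw=(w-L)@A
    for r in env.regions_of("lens",p)[:1]:
        q=lw[r["pixels"]&(abs(lw[...,0])<6)]; print(n,"ring in lens",len(q),np.nanpercentile(q,[2,98],axis=0).round(1).tolist())
    q=lw.reshape(-1,3); q=q[(q[:,0]>-360)&(q[:,0]<-40)&(abs(q[:,1])<40)]
    k=q[(q[:,2]>10)&(q[:,2]<25)]
    if len(k)>5: print(n,"top face",len(k),np.median(k[:,2]),cv2.minAreaRect(k[:,:2].astype(np.float32)),"zslope",np.polyfit(k[:,0],k[:,2],1)[0],np.polyfit(k[:,1],k[:,2],1)[0])
    k=q[(q[:,2]>-25)&(q[:,2]<25)]; print(n,"all",len(k),np.percentile(k,[1,99],axis=0).round(1).tolist())
    if n=="side": cv2.imwrite(f"pics/{sys.argv[1]}.png",cv2.resize(p["img"][60:280,200:400,::-1],None,fx=2.7,fy=2.7))
s=env.observe(); print("tcp lens",((s["position"]-L)@A).round(1))
rows([P(175)],down(17.2))
E
python3 f.py f1
```

```text
side ring in lens 184 [[-1.3, -30.3, -31.7], [5.3, 32.3, 32.4]]
side top face 616 17.519933032608392 ((-233.50485229492188, -4.595470428466797), (66.1051254272461, 191.93751525878906), 83.3199462890625) zslope -0.00027374242788769527 0.03356422010319871
side all 1015 [[-328.0, -34.4, -16.0], [-139.2, 18.4, 23.2]]
top ring in lens 132 [[-2.4, -32.5, -28.3], [5.5, 27.5, 34.9]]
top top face 167 19.11674226334611 ((-292.1506042480469, -2.0997581481933594), (74.72982025146484, 38.3048095703125), 7.179144382476807) zslope 0.019831028940393215 0.05889472816721732
top all 169 [[-328.4, -17.2, 2.2], [-254.7, 14.0, 24.6]]
tcp lens [-235.3   -2.6  -19.1]
t 15.0 pos [479.7 126.6 201.9] rot [180.     0.    17.41] F [-0.1 -0.3 -2.8] grip 0.423 30.0
turn [0.0, 0.0, 0.04]
[[60.0, -3.0, 2.0]]
```

Request:
{"api": "move_arm", "payload": {"offset": [[10, -1, 1], [22, -1, 1], [34, -2, 1], [44, -2, 1], [52, -2, 1], [57, -2, 1], [59, -2, 1], [59, -2, 1]], "turn": [[0, 0, 0], [0, 0, 0], [0, 0, 0], [0, 0, 0], [0, 0, 0], [0, 0, 0], [0, 0, 0], [0, 0, 0]], "jaw": [-1, -1, -1, -1, -1, -1, -1, -1]}}

```text
time_s: 15.8
position: [535.4, 147.1, 200.8]
tool_rot: [-3.142, 0.0, 0.305]
ft_force: [-0.4, 0.6, -1.4]
grip_width: 0.425
gripper_force: 30.0
```

Request:
{"api": "move_arm", "payload": {"offset": [[0, 0, 0], [0, 0, 0], [0, 0, 0], [0, 0, 0]], "turn": [[0, 0, 0], [0, 0, 0], [0, 0, 0], [0, 0, 0]], "jaw": [-1, -1, -1, -1]}}

```text
time_s: 16.2
position: [535.2, 146.9, 201.1]
tool_rot: [-3.142, -0.0, 0.305]
ft_force: [0.3, -0.0, -2.2]
grip_width: 0.423
gripper_force: 30.0
```

```bash
python3 f.py f2
```

```text
side ring in lens 186 [[-1.7, -31.7, -30.9], [5.1, 32.6, 31.0]]
side top face 593 17.37410536683396 ((-173.37142944335938, -1.3820686340332031), (65.54185485839844, 192.98866271972656), 83.36746215820312) zslope -0.0002632190918136686 0.04695624328351954
side all 992 [[-268.8, -31.7, -16.6], [-79.7, 23.0, 22.8]]
top ring in lens 135 [[-2.1, -31.9, -31.2], [5.6, 29.7, 36.2]]
top top face 171 18.77568319615048 ((-229.62399291992188, 3.0582447052001953), (78.42268371582031, 39.437068939208984), 9.745696067810059) zslope -0.011952168328871398 -0.05166947531866872
top all 177 [[-269.7, -22.9, -8.2], [-191.7, 17.2, 24.5]]
tcp lens [-176.2    0.2  -20. ]
t 16.4 pos [535.3 147.  201. ] rot [-1.800e+02 -1.000e-02  1.748e+01] F [ 0.1 -0.3 -2.1] grip 0.42 30.0
turn [-0.0, -0.0, 0.06]
[[1.0, 0.0, 1.0]]
```

View pics/f2.png

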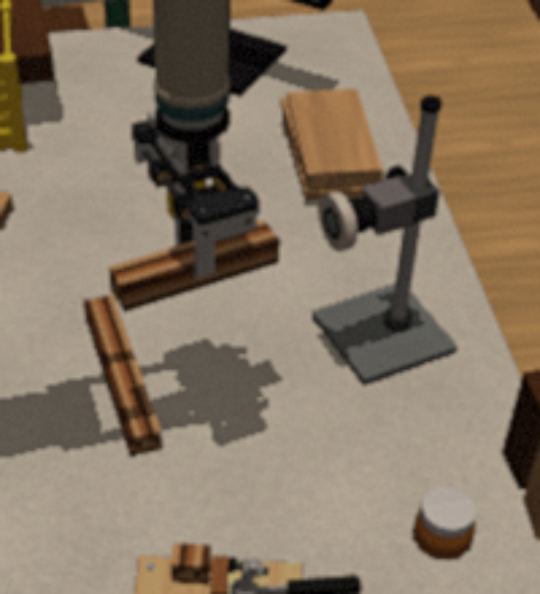

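The billet is level, with its trimmed end at crop (278,248) facing the lens at (340,220), about 80 mm away and centred. The clamp handle is still lying back at (330,585).

```bash
python3 -c "
from station import env
print(env.sign_off())"
```

```text
the job is handed in; nothing more can be done
None
```

I threw the clamp fully open and handed the job in with the billet held still, level and square in front of the lens; its trimmed end measured about 80 mm from the lens and within a few mm of its axis, but sign-off returned no verdict.

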